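# Set the pump's sunk trimmer with its key

## Task

Take the orange T-handled key out of its holder, reach down through the hole in the steel guard on the pump, feel gently for the slot of the sprung trimmer screw below, and turn it clockwise until the red needle of the gauge lies on the green set hand. Then stand the key back in its hole in the holder, fully home, and let go. Never push on the pump with 15 N or more, and leave the other things on the bench where they are.

Things in the scene. Friction and masses are not known exactly. Their poses are not given: they have to be found in the camera images.
- module: white pump module, 260 x 300 x 110 (x, y, z), screwed down; origin at the centre of its underside, z up. On its top: the steel guard plate at one side, the round gauge at the other
- guard_hole (a point): centre of the 32 mm round hole in the steel guard plate (78 x 78, 6 thick), at its upper face, 116 above the bench; axes as the module's. Below it, centred in a 60 x 60 well, is the brass trimmer screw, 32 across; its upper face lies 27 to 59 below this point (not known closer, feel for it)
- well_floor (a point): centre of the well's floor, 76 straight below the guard hole. The screw above it has one straight slot across its face, 6.5 wide, 6 deep, at the start within 0.25 rad of the module's x axis, either way (not known closer). It turns with 0.05 N m of friction, stays where left, and goes 0.95 rad clockwise (from above) to its stop
- screw_rest (a point): a fixed point 43 below the guard hole: the screw's average height. The screw is sprung: pushed down it gives up to 3 mm, at 1.5 N plus 1.5 N per mm, then stops hard. When a blade pressed on its face is turned and meets the slot, the screw springs up round the blade and the pushing force drops
- needle: red needle of the gauge, 36 long, in the plane of the gauge's face (122 above the bench); origin on its pivot, its own x axis points along it. At the start it points along the module's +x. It turns clockwise, 2 rad for each rad that the screw turns clockwise
- set_hand: green set hand of the gauge, fixed, 46 long; origin on the same pivot, its own x axis points along it, 0.6 to 1.1 rad clockwise from the needle's start
- key: loose T-handled key, 90 g, 126 tall; origin at its blade's tip, z up to the handle. Blade 20 (x) x 3 (y), 14 high, then a round shaft 12 in diameter; collar 36 in diameter from 80 to 85 above the tip; orange handle bar 54 (x) x 14 (y), 90 to 126 above the tip: grip it across y. It hangs by its collar on the holder's top
- holder: grey holder block 110 x 60 x 96 (x, y, z), fixed; origin at the centre of its underside
- holder_hole0 (a point): centre of the mouth of the key's round hole (25 mm, 88 deep) in the holder's top, 96 above the bench; the key fully home has its tip 80 below this point
- plug: aluminium plug, 11 mm pin with 18 mm head, loose in the holder's other hole, 58 mm from the key's along the holder's +x; stays there. Origin at its foot
- water: water bottle with red cap, 64 in diameter, 200 tall, bystander; origin at the centre of its foot
- reagent: amber jar with blue cap, 70 in diameter, 140 tall, bystander; origin at the centre of its foot
- beaker: glass beaker, 66 in diameter, 85 tall, bystander; origin at the centre of its foot
- vial: amber vial, 24 in diameter, 35 tall, standing on the rear of the module's top, bystander; origin at its foot
- mouse: black computer mouse, 100 x 58 x 32, bystander; origin at its underside
- fittings: open blue tray 100 x 140 x 35, bystander; origin at the centre of its underside
Not all that is in view belongs to the job. Leave any pink or yellow look-alike of the holder alone.

How it is judged (in metres and radians):
On the way, in this order (a step that is already met when the one before it is completed fails the run):
1. the key is lifted clear of its holder (z of key in the frame of holder_hole0 above 0.005 m), for 0.1 s.
2. the key's blade is down through the guard hole (horizontal distance between key and guard_hole below 0.012 m and z of key in the frame of guard_hole below -0.02 m), for 0.1 s.
3. with the key in the guard hole, the needle is brought onto the set hand (all of step 2 and angle between the x axis of needle and the x axis of set_hand, either way round below 0.12 rad), for 0.1 s.
At the end, for the whole second after the job is handed in: the needle lies within 0.12 rad (7 degrees) of the set hand, and the key stands at rest and released in its own hole of the holder, upright within 0.1 rad, its tip at least 76 mm below the mouth (80 is fully home) and within 5 mm of the hole's axis (angle between the x axis of needle and the x axis of set_hand, either way round below 0.12 rad and horizontal distance between key and holder_hole0 below 0.005 m and z of key in the frame of holder_hole0 below -0.076 m and angle between key's own z axis and vertical below 0.1 rad and linear speed of key below 0.02 m/s); the robot touches nothing.
It fails at once if the key pushes on the pump module, its guard or its screw with more than 15 N (contact force between key and module above 15 N).
It fails at once if the robot pushes on the pump module with more than 15 N (contact force between any of the fingers, the arm and module above 15 N).
It fails at once if a bystander is moved more than 30 mm (vial and plug: 20 mm) (distance of any of water, reagent, beaker, mouse, fittings from where it was at the start of the episode above 0.03 m or distance of any of vial, plug from where it was at the start of the episode above 0.02 m).
It also fails if it takes over 61 s, if anything falls off the work surface, if the arm or the gripper's body presses on something with over 40 N, if the wrist force passes 120 N, or if a joint passes its speed limit or range.

## Robot

A 6-joint arm with a two-finger parallel gripper is mounted at the origin on the work surface. World frame = base frame: x ahead of the robot, y to its left, z up, the work surface at z = 0. Lengths are in m, angles in degrees, forces in N, time in s.
With the tool pointing down it reaches from about 0.25 to 0.775 m from the base axis. Payload 4 kg.
Tool frame: the origin (TCP) lies at the very end of the fingers, on their centre line; the grasp point (between the pads) lies 19 mm behind it; y points along the fingers, x is the direction in which the jaws open and shut, and the axes are right-handed (so a half turn about y gives the same grasp; the last joint's range is limited). The gripper opens to 85 mm and grips with 20 to 120 N. Pads are 22 mm wide; open, the fingers measure 114 mm over their backs; the gripper's body (76 mm by 85 mm) begins 54 mm behind the grasp point. The pads swing forward as they close: fully open they stand 13 mm farther back than shut.
Start: joints at [-74.662, 4.996, 78.535, -0, 96.463, -5.907], TCP at [0.199, -0.513, 0.231] pointing down, gripper open.
Joint ranges: [-177.83, 177.83], [-43.37, 116.18], [15.69, 146.23], [-61.86, 241.86], [9.47, 152.12], [-147.06, 147.06]. Speed limits (degrees/s): [159.86, 159.86, 180, 180, 180, 180].

## Interface

Orientations are given as [roll, pitch, yaw] about the fixed x, y, z axes, in that order (R = Rz(yaw) Ry(pitch) Rx(roll)).
In Python, from cell import bot gives the robot as it stands.
- The arm moves only by the shell command python3 -m crank 'ROWS'. ROWS is a JSON object of lists of equal length, an entry for each row: "jaw": the opening, from 0 (shut) to 1 (fully open); "offset": the shift along the tool's x, y, z in m, a list of three; "spin": the turn about the tool's y in degrees. In form: {"jaw": [jaw, ...], "offset": [[dx, dy, dz], ...], "spin": [spin, ...]}. A call has 1 to 5 rows; each row is the pose to reach, as a shift and turn from the pose commanded when the call began, along the tool's axes at that moment; what a row does not reach only later rows make up. A row lasts 1/12 s, in which the tool goes at most 41.7 mm and 7.16 degrees, less where a joint would pass 70% of its speed; a pose out of reach is approached as far as the arm can. A call with a gripper value outside its range is refused whole. The fingers move at their own pace and stop on an object; the grip force is fixed at half the most. Time passes only in rows, so rows that repeat a pose let the fingers close. It gives the time, the measured TCP pose, the force and the opening at its end, in the units of the state.
- bot.observe(): the state, without advancing time (a new reading comes with each control period).
- bot.snapshot(name): name is "scene" or "top"; returns the picture (400x640x3 uint8, blue, green, red); there is no depth.
- bot.camera_model(name): a dict with "intrinsics" (3x3 intrinsics, pixels), "extrinsics" (4x4, takes a point from camera to world coordinates). Camera axes: x right, y up, looking along -z (the intrinsics and any distortion apply to the point x, -y, -z); pixel columns grow to the right and rows downward; lengths in m; the calibration is good to about 2 mm. A picture is of the moment at which its call begins. camera_model takes no time and is no camera call.
- bot.job_done(): hands the job in, once; it reports no verdict.
The state is a dict: "time_s": time; "q": joint angles; "dq": joint speeds; "joint_efforts": joint torques, N m; "tool_pos": TCP position; "orientation": TCP orientation; "ft_force": force on the tool from outside, world axes, zero at the start; "moment": the same for the moment, N m; "gripper_width": opening from 0.0 (shut) to 1.0 (fully open).
Only numpy, scipy, OpenCV 4.12 (cv2) and the standard library are available. Lean on these libraries where they do the work, as an engineer would, in place of code of your own. Each camera call takes 0.05 s, during which the arm holds its last target.

## Working session

There is one attempt and no reset: what is moved stays moved. The work goes in short steps, Python scripts to look and compute and a shell command to move; the robot and the scene stay as the last step left them, time stands still between calls to the robot, and variables do not carry over. Pictures are saved under pics/ and viewed, and the job is handed in when it is done.

```bash
ls; mkdir -p pics; python3 - <<'E'
from cell import bot
import cv2, numpy as np
s=bot.observe(); print(s)
for n in("scene","top"):
    cv2.imwrite(f"pics/{n}0.png",bot.snapshot(n)); m=bot.camera_model(n); print(n,m)
E
```

```text
pics
{'time_s': 0.0, 'q': array([-7.46640161e+01,  5.04121158e+00,  7.86247136e+01,  1.78206668e-04,
        9.64632426e+01, -5.90778570e+00]), 'dq': array([ 0.01943991, -0.02073407, -0.04899364,  0.06919413, -0.06063477,
        0.00362971]), 'joint_efforts': array([ 1.75980352e-05, -3.51864195e+01, -3.13270140e+01,  1.82499195e-05,
        1.09328367e-02, -3.86856073e-06]), 'tool_pos': array([ 0.19914465, -0.51214847,  0.23011935]), 'orientation': array([-89.98652885,   0.12846355, -68.7561954 ]), 'ft_force': array([ 0.03771873, -0.28013896,  0.38318731]), 'moment': array([-0.0328922 ,  0.01952984,  0.05465275]), 'gripper_width': 0.9988568521971037}
scene {'intrinsics': array([[489.6739334 ,   0.        , 313.09779919],
       [  0.        , 489.6739334 , 207.51682273],
       [  0.        ,   0.        ,   1.        ]]), 'extrinsics': array([[ 0.65883211, -0.51107434,  0.55203557,  1.33044151],
       [ 0.75228641,  0.44984734, -0.48135488, -0.67840907],
       [-0.0023236 ,  0.73242091,  0.68084815,  1.11213536],
       [ 0.        ,  0.        ,  0.        ,  1.        ]])}
top {'intrinsics': array([[504.4833782 ,   0.        , 323.07840642],
       [  0.        , 504.4833782 , 198.70382994],
       [  0.        ,   0.        ,   1.        ]]), 'extrinsics': array([[ 0.00800643,  0.99749736, -0.07024899,  0.42608761],
       [-0.99987164,  0.00701089, -0.01440671,  0.0031343 ],
       [-0.01387815,  0.07035532,  0.99742545,  1.65810792],
       [ 0.        ,  0.        ,  0.        ,  1.        ]])}
```

View pics/scene0.png

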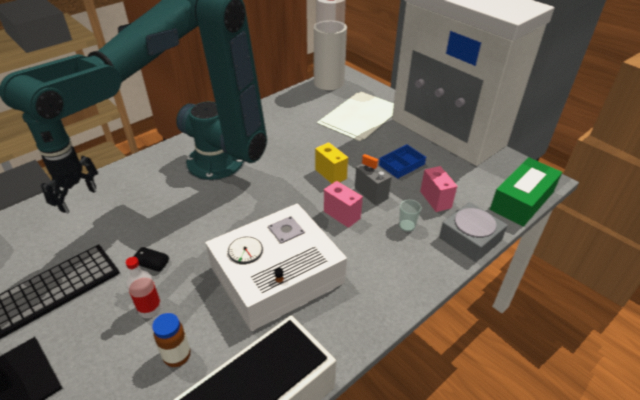

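View pics/top0.png

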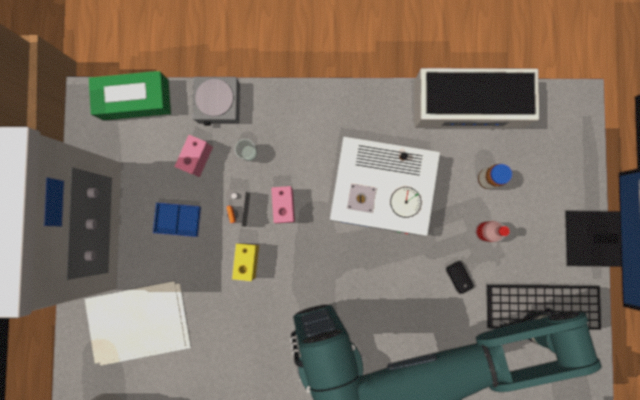

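The top picture shows the holder at about (237,209) with the orange handle at (231,214), the module at (385,185), the guard at (361,198) and the gauge at (405,202). Next I'll zoom in on both.

```bash
python3 - <<'E'
import cv2, numpy as np
t=cv2.imread("pics/top0.png"); s=cv2.imread("pics/scene0.png")
a=cv2.resize(t[175:245,205:305],None,fx=7,fy=7,interpolation=cv2.INTER_CUBIC)
b=cv2.resize(t[130:240,325:445],None,fx=5,fy=5,interpolation=cv2.INTER_CUBIC)
c=cv2.resize(s[140:210,340:440],None,fx=7,fy=7,interpolation=cv2.INTER_CUBIC)
d=cv2.resize(s[200:330,200:350],None,fx=4.5,fy=4.5,interpolation=cv2.INTER_CUBIC)
for n,i in zip("abcd",(a,b,c,d)): cv2.imwrite(f"pics/z{n}.png",i)
E
```

```text
(no output)
```

View pics/za.png

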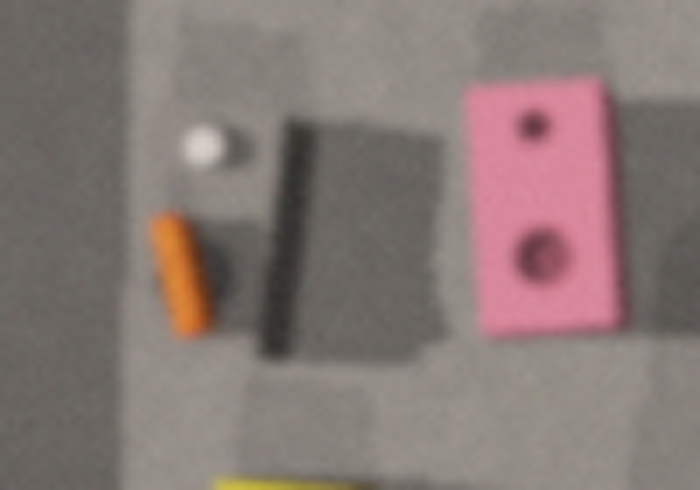

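View pics/zb.png

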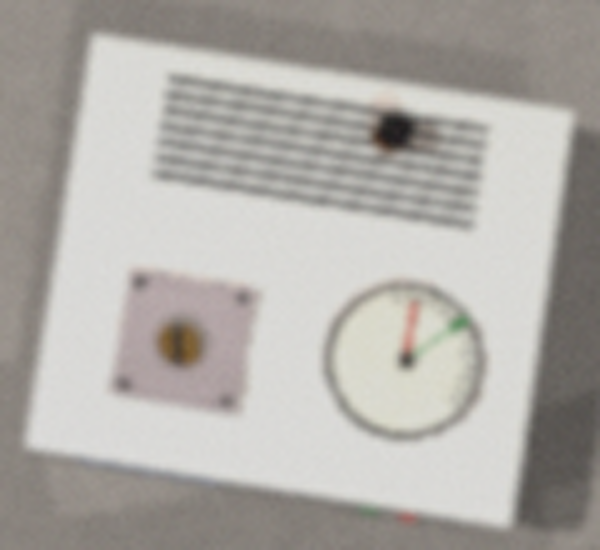

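View pics/zc.png

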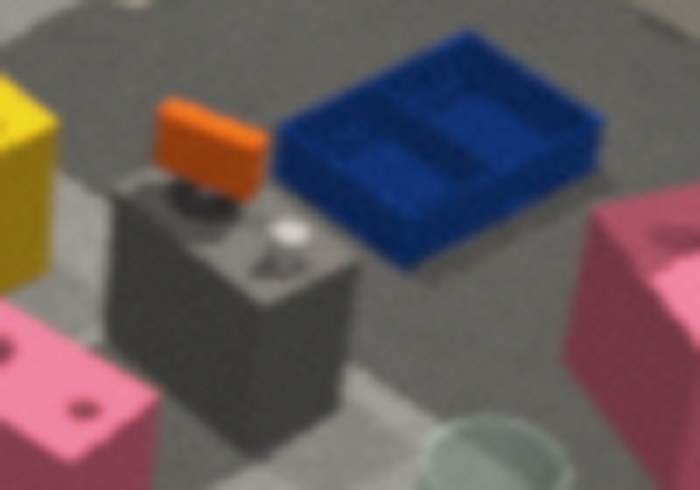

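View pics/zd.png

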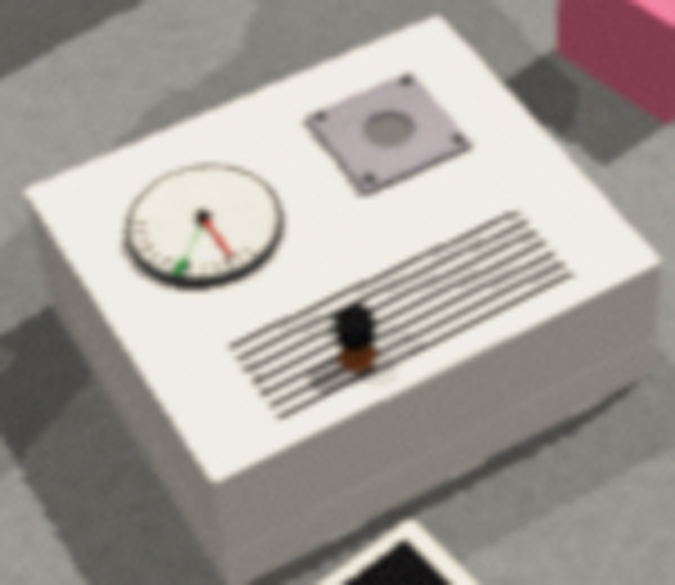

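The top zoom shows the key handle tilted slightly, the screw slot as a dark band close to module x, and the set hand clockwise of the needle. Now I'll measure by casting contours onto planes.

```bash
cat > h.py <<'E'
import cv2, numpy as np
from cell import bot
def ray(cam,uv):
    m=bot.camera_model(cam);K=m["intrinsics"];E=m["extrinsics"]
    uv=np.atleast_2d(np.asarray(uv,float))
    d=np.c_[(uv[:,0]-K[0,2])/K[0,0],-(uv[:,1]-K[1,2])/K[1,1],-np.ones(len(uv))]@E[:3,:3].T
    return E[:3,3],d
def cast(cam,uv,z):
    o,d=ray(cam,uv); return o+d*((z-o[2])/d[:,2])[:,None]
def proj(cam,p):
    m=bot.camera_model(cam);E=m["extrinsics"];c=(np.atleast_2d(p)-E[:3,3])@E[:3,:3]
    q=np.c_[c[:,0],-c[:,1],-c[:,2]]@m["intrinsics"].T; return q[:,:2]/q[:,2:]
def rect(cam,mask,z,roi=None):
    M=np.zeros_like(mask)
    if roi: x0,y0,x1,y1=roi; M[y0:y1,x0:x1]=mask[y0:y1,x0:x1]
    else: M=mask
    cs,_=cv2.findContours(M,cv2.RETR_EXTERNAL,cv2.CHAIN_APPROX_NONE)
    c=max(cs,key=cv2.contourArea)[:,0,:]
    w=cast(cam,c,z)[:,:2]
    return c,w,cv2.minAreaRect((w*1000).astype(np.float32))
E
python3 - <<'E'
from h import *
t=cv2.imread("pics/top0.png"); s=cv2.imread("pics/scene0.png")
for n,im,kroi,mroi,groi in(("top",t,(215,195,250,235),(325,130,445,240),(340,178,380,218)),("scene",s,(355,145,385,175),(200,200,350,330),(262,212,308,246))):
    hsv=cv2.cvtColor(im,cv2.COLOR_BGR2HSV)
    o=cv2.inRange(hsv,(5,150,120),(18,255,255))
    c,w,r=rect(n,o,.142,kroi); print(n,"key",r, c.min(0),c.max(0))
    wh=cv2.inRange(hsv,(0,0,200),(179,30,255)) if n=="top" else cv2.inRange(hsv,(0,0,205),(179,30,255))
    wh=cv2.morphologyEx(wh,cv2.MORPH_CLOSE,np.ones((9,9)))
    c,w,r=rect(n,wh,.110,mroi); print("mod",r)
    print("sample guard",im[groi[1]+8,groi[0]+10],hsv[groi[1]+8,groi[0]+10], "white",im[235,225] if n=="scene" else im[220,345])
    b,g,rr=[im[...,i].astype(int) for i in range(3)]
    gm=((b+g+rr<600)).astype(np.uint8)*255
    gm=cv2.morphologyEx(gm,cv2.MORPH_CLOSE,np.ones((3,3)))
    c,w,r=rect(n,gm,.116,groi); print("guard",r)
E
```

```text
top key ((484.99041748046875, 304.20135498046875), (49.90062713623047, 13.88118839263916), 15.202075004577637) [227 206] [234 222]
mod ((577.7391967773438, -162.93972778320312), (296.623779296875, 257.1377868652344), 81.04521179199219)
sample guard [189 193 199] [ 12  13 199] white [215 217 217]
guard ((538.21826171875, -92.4720687866211), (84.84829711914062, 81.3243179321289), 80.86076354980469)
scene key ((496.2349548339844, 290.7046203613281), (63.3218994140625, 50.01211929321289), 15.38201904296875) [362 154] [377 168]
mod ((575.4976806640625, -161.1002960205078), (300.324951171875, 260.4410400390625), 81.0688247680664)
sample guard [231 236 240] [ 17  10 240] white [229 235 239]
guard ((539.2710571289062, -93.37260437011719), (82.77188110351562, 84.32010650634766), 80.51219940185547)
```

```bash
python3 - <<'E'
from h import *
t=cv2.imread("pics/top0.png"); s=cv2.imread("pics/scene0.png")
# predictions for key at given pose, drawn dots over zoom
def key(x,y,yaw):
    a=np.radians(yaw);R=np.array([[np.cos(a),-np.sin(a)],[np.sin(a),np.cos(a)]])
    return [np.r_[R@[sx*27,sy*7]/1000+[x,y],z] for z in(.142,.106) for sx,sy in((1,1),(1,-1),(-1,-1),(-1,1))]
P=key(.485,.304,15)
for n,im,(x0,y0,x1,y1) in(("top",t,(215,190,255,235)),("scene",s,(350,140,400,190))):
    f=12;z=cv2.resize(im[y0:y1,x0:x1],None,fx=f,fy=f,interpolation=cv2.INTER_NEAREST)
    for i,p in enumerate(proj(n,P)):
        q=((p-[x0,y0]+.5)*f).astype(int); cv2.circle(z,tuple(map(int,q)),3,(255,0,0) if i<4 else (0,255,0),-1)
    cv2.imwrite(f"pics/k_{n}.png",z)
E
```

```text
(no output)
```

View pics/k_top.png

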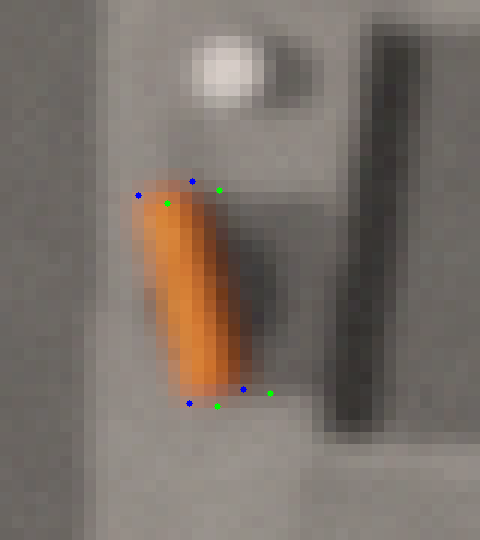

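View pics/k_scene.png

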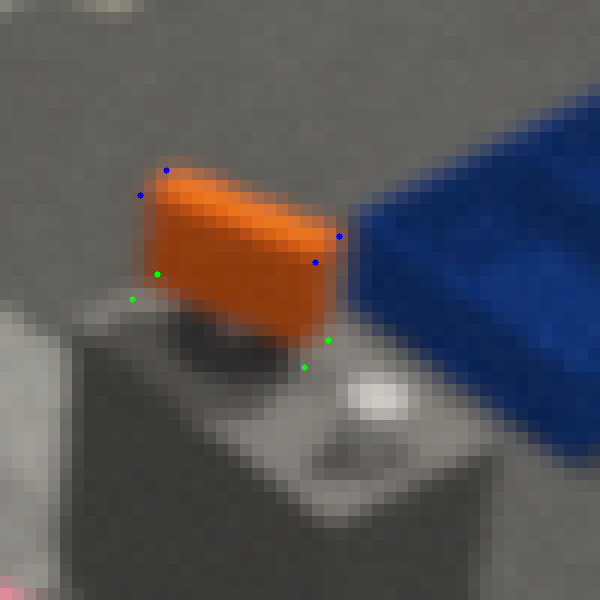

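```bash
cat >> h.py <<'E'
def go(p,yaw,s=None):
    s=s or bot.observe(); R=__import__("scipy.spatial.transform",fromlist=["Rotation"]).Rotation.from_euler("xyz",s["orientation"],degrees=True).as_matrix()
    # treat the tool as exactly vertical at the measured yaw
    cy=np.degrees(np.arctan2(R[1,0],R[0,0])); a=np.radians(cy)
    Rt=np.array([[np.cos(a),0,-np.sin(a)],[np.sin(a),0,np.cos(a)],[0,-1,0]])
    o=Rt.T@(np.array(p)-s["tool_pos"]); sp=-((yaw-cy+180)%360-180)
    print("t %.2f pos %s rpy %s F %s w %.3f"%(s["time_s"],s["tool_pos"].round(4),s["orientation"].round(2),s["ft_force"].round(2),s["gripper_width"]))
    print("offset",o.round(4),"spin",round(sp,2))
E
python3 -c "
from h import *
go([.485,.306,.30],105)
# slot & hands
t=cv2.imread('pics/top0.png')
hsv=cv2.cvtColor(t,cv2.COLOR_BGR2HSV)
for nm,lo,hi in(('red',(0,90,120),(12,255,255)),('green',(40,60,60),(95,255,255))):
    m=cv2.inRange(hsv,lo,hi);ys,xs=np.nonzero(m[180:225,388:425]);uv=np.c_[xs+388,ys+180]
    w=cast('top',uv,.122)[:,:2];l=cv2.fitLine((w*1000).astype(np.float32),cv2.DIST_L2,0,.01,.01).ravel();print(nm,len(uv),l,np.degrees(np.arctan2(l[1],l[0])))
g=cv2.resize(t[188:210,350:373],None,fx=24,fy=24,interpolation=cv2.INTER_NEAREST);cv2.imwrite('pics/slot.png',g)
"
```

```text
t 0.10 pos [ 0.1992 -0.5122  0.2302] rpy [-89.99   0.12 -68.76] F [ 0.43 -1.04 -0.07] w 1.001
offset [-0.659  -0.0698  0.5629] spin -173.76Traceback (most recent call last):
  File "<string>", line 9, in <module>
    w=cast('top',uv,.122)[:,:2];l=cv2.fitLine((w*1000).astype(np.float32),cv2.DIST_L2,0,.01,.01).ravel();print(nm,len(uv),l,np.degrees(np.arctan2(l[1],l[0])))
                                  ~~~~~~~~~~~^^^^^^^^^^^^^^^^^^^^^^^^^^^^^^^^^^^^^^^^^^^^^^^^^^^
cv2.error: OpenCV(4.12.0) /io/opencv/modules/imgproc/src/linefit.cpp:50: error: (-215:Assertion failed) count > 0 in function 'fitLine2D_wods'
```

```bash
cat >> h.py <<'E'
def hands(im,x0=388,y0=178,x1=428,y1=226):
    I=im[y0:y1,x0:x1].astype(float);b,g,r=I[...,0],I[...,1],I[...,2]
    out={}
    for nm,e in(("red",r-np.maximum(g,b)),("green",g-r)):
        w=np.where(e>0.35*e.max(),e,0);ys,xs=np.nonzero(w);wt=w[ys,xs]
        W=cast("top",np.c_[xs+x0,ys+y0],.122)[:,:2]*1000
        mu=np.average(W,axis=0,weights=wt);C=np.cov(W.T,aweights=wt);v=np.linalg.eigh(C)[1][:,1]
        if v[0]<0 and nm: v=-v
        out[nm]=(len(xs),mu.round(1),round(float(np.degrees(np.arctan2(v[1],v[0]))),1),e.max())
    return out
E
python3 -c "
from h import *
t=cv2.imread('pics/top0.png');print(hands(t))
g=cv2.resize(t[188:210,350:373],None,fx=24,fy=24,interpolation=cv2.INTER_NEAREST);cv2.imwrite('pics/slot.png',g)
g=cv2.resize(t[178:226,382:430],None,fx=12,fy=12,interpolation=cv2.INTER_NEAREST);cv2.imwrite('pics/gauge.png',g)
"
```

```text
{'red': (28, array([ 547.8, -229.2]), -9.5, np.float64(50.0)), 'green': (14, array([ 548.7, -257.4]), -56.9, np.float64(40.0))}
```

View pics/slot.png

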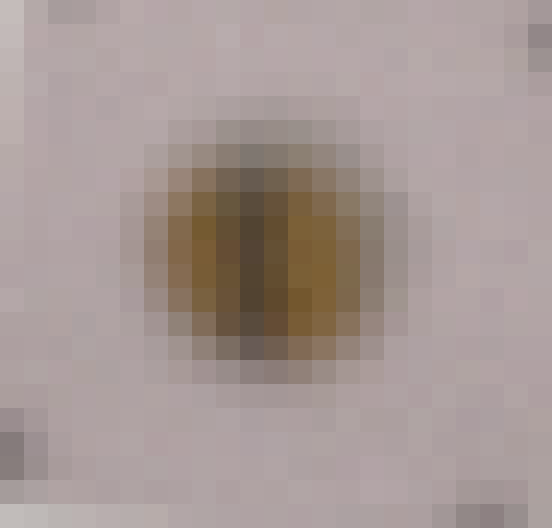

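View pics/gauge.png

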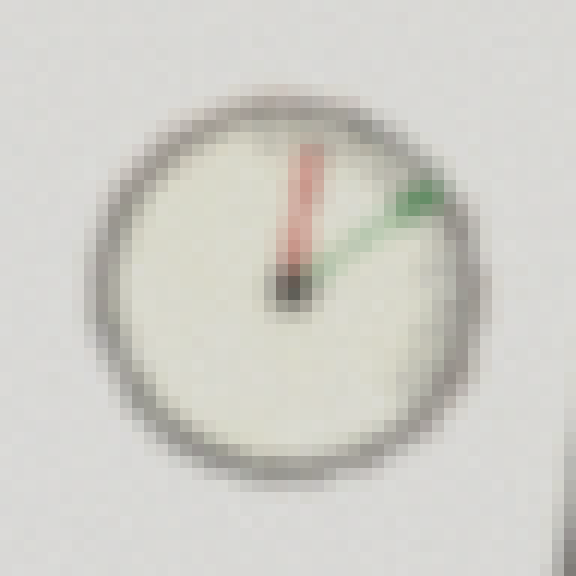

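The slot is a dark line at close to world yaw 0°, so about 9° anticlockwise of module x. The needle reads about -9° and the set hand about -56.5°, so the screw has to turn roughly 24° clockwise. Setting off for the key.

```bash
python3 -m crank '{"jaw":[1,1,1,1,1],"offset":[[0,-0.04,0],[-0.02,-0.07,0.017],[-0.659,-0.07,0.563],[-0.659,-0.07,0.563],[-0.659,-0.07,0.563]],"spin":[-7,-14,-174,-174,-174]}'; python3 -c "
from h import *
go([.485,.306,.30],105)"
```

```text
time_s: 0.52
tool_pos: [0.2493, -0.3685, 0.3013]
orientation: [-90.0, -0.0, -33.0]
ft_force: [0.1, 0.3, 0.2]
gripper_width: 0.999
t 0.52 pos [ 0.2493 -0.3685  0.3013] rpy [-8.999e+01 -2.000e-02 -3.300e+01] F [0.14 0.28 0.21] w 0.999
offset [-0.1696  0.0013  0.6941] spin -138.0
```

```bash
python3 -m crank '{"jaw":[1,1,1,1,1],"offset":[[-0.17,0.001,0.694],[-0.17,0.001,0.694],[-0.17,0.001,0.694],[-0.17,0.001,0.694],[-0.17,0.001,0.694]],"spin":[-138,-138,-138,-138,-138]}'; python3 -c "
from h import *
go([.485,.306,.30],105)"
```

```text
time_s: 0.93
tool_pos: [0.3186, -0.1715, 0.3006]
orientation: [-90.0, -0.0, 2.8]
ft_force: [1.3, -0.3, -0.2]
gripper_width: 0.999
t 0.93 pos [ 0.3186 -0.1715  0.3006] rpy [-9.00e+01 -1.00e-02  2.84e+00] F [ 1.33 -0.26 -0.24] w 0.999
offset [0.1899 0.0006 0.4686] spin -102.16
```

```bash
python3 -m crank '{"jaw":[1,1,1,1,1],"offset":[[0.19,0.001,0.469],[0.19,0.001,0.469],[0.19,0.001,0.469],[0.19,0.001,0.469],[0.19,0.001,0.469]],"spin":[-102,-102,-102,-102,-102]}'; python3 -c "
from h import *
go([.485,.306,.30],105)"
```

```text
time_s: 1.35
tool_pos: [0.3881, 0.0251, 0.3004]
orientation: [-90.0, -0.0, 38.7]
ft_force: [0.8, -0.1, 0.2]
gripper_width: 1.0
t 1.35 pos [0.3881 0.0251 0.3004] rpy [-90.03  -0.    38.71] F [ 0.76 -0.09  0.17] w 1.000
offset [0.2513 0.0004 0.1586] spin -66.29
```

```bash
python3 -m crank '{"jaw":[1,1,1,1,1],"offset":[[0.251,0,0.159],[0.251,0,0.159],[0.251,0,0.159],[0.251,0,0.159],[0.251,0,0.159]],"spin":[-66.3,-66.3,-66.3,-66.3,-66.3]}'; python3 -c "
from h import *
go([.485,.306,.30],105)"
```

```text
time_s: 1.77
tool_pos: [0.457, 0.2218, 0.3]
orientation: [-90.0, 0.0, 74.6]
ft_force: [-0.0, -1.1, -0.1]
gripper_width: 0.999
t 1.77 pos [0.457  0.2218 0.3   ] rpy [-8.998e+01  4.000e-02  7.456e+01] F [-0.03 -1.11 -0.11] w 0.999
offset [ 0.0886  0.     -0.0045] spin -30.44
```

```bash
python3 -m crank '{"jaw":[1,1,1,1,1],"offset":[[0.0886,0,-0.0045],[0.0886,0,-0.0045],[0.0886,0,-0.0045],[0.0886,0.03,-0.0045],[0.0886,0.06,-0.0045]],"spin":[-30.4,-30.4,-30.4,-30.4,-30.4]}'; python3 -c "
from h import *
go([.485,.306,.18],105)
for n in('scene','top'):cv2.imwrite(f'pics/{n}1.png',bot.snapshot(n))
a=cv2.imread('pics/scene1.png')[80:200,310:440];b=cv2.imread('pics/top1.png')[150:270,180:310]
cv2.imwrite('pics/ap.png',np.hstack([cv2.resize(i,(390,360),interpolation=cv2.INTER_CUBIC) for i in(a,b)]))"
```

```text
time_s: 2.18
tool_pos: [0.4866, 0.3053, 0.241]
orientation: [-90.2, -0.0, 104.9]
ft_force: [0.3, 0.5, -1.1]
gripper_width: 1.003
t 2.18 pos [0.4866 0.3053 0.241 ] rpy [-9.0220e+01 -3.0000e-02  1.0495e+02] F [ 0.26  0.46 -1.13] w 1.003
offset [0.0011 0.061  0.0014] spin -0.05
```

View pics/ap.png

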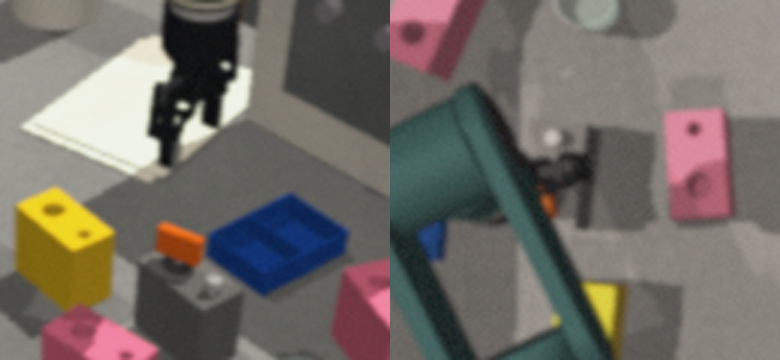

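```bash
python3 -c "
from h import *
print(proj('top',[[.497,.262,.25],[.475,.349,.25]]),proj('scene',[[.497,.262,.241],[.475,.349,.241]]))"
python3 -m crank '{"jaw":[1,1,1,1,1],"offset":[[0.001,0.03,0.001],[0.001,0.06,0.001],[0.001,0.08,0.001],[0.001,0.09,0.001],[0.001,0.09,0.001]],"spin":[0,0,0,0,0]}'; python3 -c "
from h import *
go([.485,.306,.11],105)
cv2.imwrite('pics/scene2.png',cv2.resize(bot.snapshot('scene')[100:200,310:440],None,fx=5,fy=5,interpolation=cv2.INTER_CUBIC))"
```

```text
[[237.85888927 208.17028168]
 [206.71859219 215.79000259]] [[365.25063287 138.91973659]
 [379.43987818 125.48026121]]
time_s: 2.7
tool_pos: [0.4836, 0.3035, 0.1489]
orientation: [-89.8, 0.1, 104.5]
ft_force: [-0.3, -0.6, 0.3]
gripper_width: 1.0
t 2.70 pos [0.4836 0.3035 0.1489] rpy [-8.977e+01  6.000e-02  1.045e+02] F [-0.31 -0.58  0.28] w 1.000
offset [ 0.002   0.0389 -0.002 ] spin -0.5
```

View pics/scene2.png

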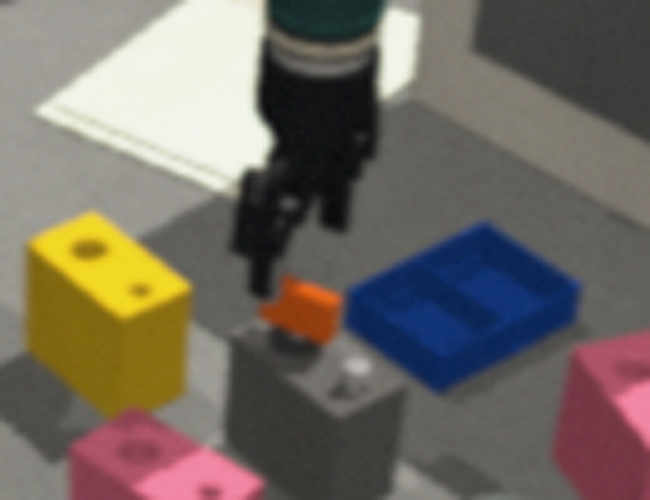

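```bash
python3 -m crank '{"jaw":[1,1,1,1,1],"offset":[[0.001,0.015,-0.001],[0.002,0.028,-0.002],[0.002,0.036,-0.002],[0.002,0.039,-0.002],[0.002,0.039,-0.002]],"spin":[-0.5,-0.5,-0.5,-0.5,-0.5]}'; python3 -c "
from h import *
go([.485,.306,.11],105)
cv2.imwrite('pics/scene3.png',cv2.resize(bot.snapshot('scene')[100:200,310:440],None,fx=5,fy=5,interpolation=cv2.INTER_CUBIC))"
```

```text
time_s: 3.17
tool_pos: [0.4855, 0.3065, 0.111]
orientation: [-89.9, 0.0, 105.0]
ft_force: [-0.4, -0.1, 0.1]
gripper_width: 0.996
t 3.17 pos [0.4855 0.3065 0.111 ] rpy [-8.9920e+01  3.0000e-02  1.0505e+02] F [-0.39 -0.08  0.05] w 0.996
offset [-0.0003  0.001   0.0006] spin 0.05
```

View pics/scene3.png

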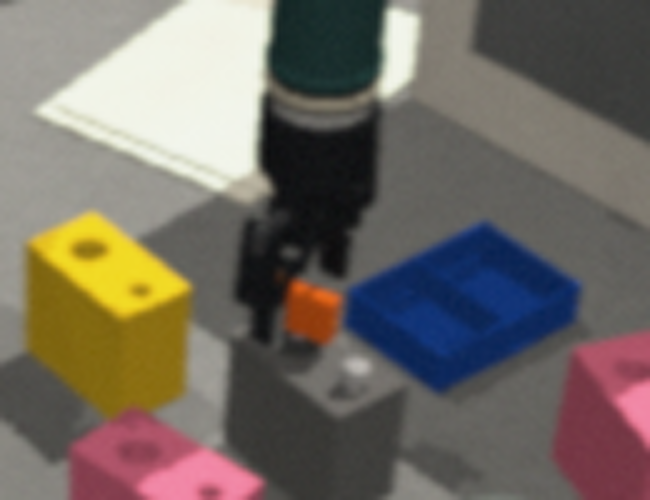

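```bash
python3 -m crank '{"jaw":[0.5,0.3,0.2,0.1,0],"offset":[[0,0,0],[0,0,0],[0,0,0],[0,0,0],[0,0,0]],"spin":[0,0,0,0,0]}'
python3 -m crank '{"jaw":[0,0,0,0,0],"offset":[[0,0,0],[0,0,0],[0,0,0],[0,0,0],[0,0,0]],"spin":[0,0,0,0,0]}'; python3 -c "
from h import *
go([.485,.306,.11],105)
cv2.imwrite('pics/scene4.png',cv2.resize(bot.snapshot('scene')[100:200,310:440],None,fx=5,fy=5,interpolation=cv2.INTER_CUBIC))"
```

```text
time_s: 3.63
tool_pos: [0.486, 0.3068, 0.1119]
orientation: [-90.0, -0.0, 105.1]
ft_force: [-0.6, 0.2, 0.2]
gripper_width: 0.302
time_s: 4.05
tool_pos: [0.486, 0.3068, 0.1119]
orientation: [-90.0, 0.0, 105.1]
ft_force: [-0.6, -0.6, 0.7]
gripper_width: 0.151
t 4.05 pos [0.486  0.3068 0.1119] rpy [-90.02   0.   105.06] F [-0.58 -0.55  0.71] w 0.151
offset [-0.0005  0.0019  0.0011] spin 0.06
```

View pics/scene4.png

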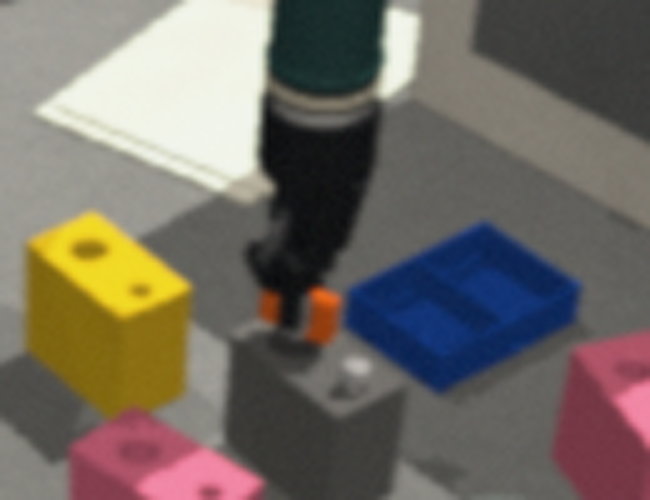

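Grip holds: opening 0.151 on the 14 mm bar, with pads centred on the handle. Next I lift it straight up.

```bash
python3 -m crank '{"jaw":[0,0,0,0,0],"offset":[[0,-0.01,0],[0,-0.035,0],[0,-0.07,0],[0,-0.105,0],[0,-0.138,0]],"spin":[0,0,0,0,0]}'
python3 -m crank '{"jaw":[0,0],"offset":[[0,0,0],[0,0,0]],"spin":[0,0]}'; python3 -c "
from h import *
go([.5387,-.0929,.25],90)
a=bot.snapshot('scene');cv2.imwrite('pics/scene5r.png',a);cv2.imwrite('pics/scene5.png',cv2.resize(a[100:200,310:440],None,fx=6,fy=6,interpolation=cv2.INTER_CUBIC))"
```

```text
time_s: 4.52
tool_pos: [0.4855, 0.3065, 0.2512]
orientation: [-90.0, 0.0, 105.1]
ft_force: [1.0, -0.2, -0.6]
gripper_width: 0.153
time_s: 4.68
tool_pos: [0.4869, 0.3072, 0.2531]
orientation: [-90.4, -0.1, 105.1]
ft_force: [-0.1, -0.5, -1.1]
gripper_width: 0.153
t 4.68 pos [0.4869 0.3072 0.2531] rpy [-9.0360e+01 -7.0000e-02  1.0506e+02] F [-0.14 -0.53 -1.11] w 0.153
offset [-0.3999  0.0031  0.0539] spin 15.06
```

View pics/scene5.png

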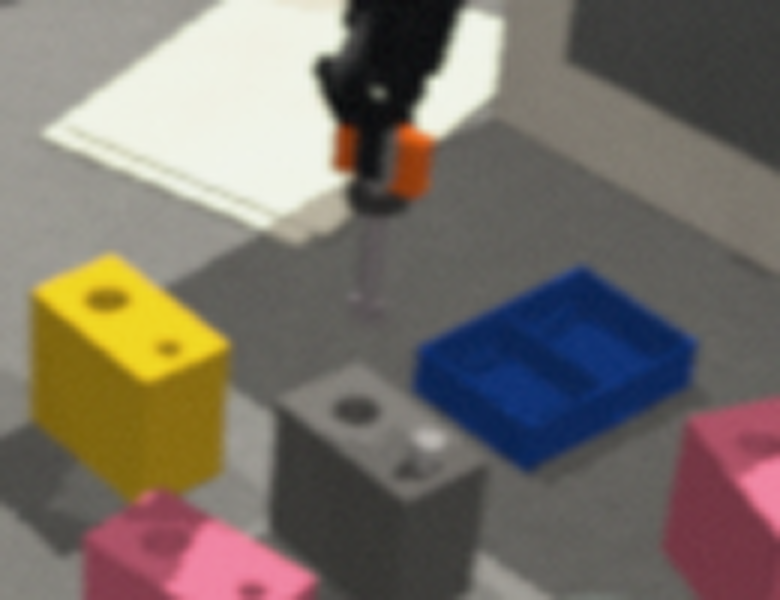

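The key is out and hangs straight. Its hole is in plain view at about (369,168), so I'll measure it now for the return.

```bash
python3 -c "
from h import *
a=cv2.imread('pics/scene5r.png');g=cv2.cvtColor(a,cv2.COLOR_BGR2GRAY).astype(float)
R=g[160:176,360:379];print(R.astype(int))
w=np.clip(72-R,0,None)
ys,xs=np.nonzero((R<68)&(np.hypot(np.arange(19)[None]+360-369,1.3*(np.arange(16)[:,None]+160-168))<7));uv=np.array([xs.mean()+360,ys.mean()+160]);print(len(xs),uv,cast('scene',uv,.096))
print(cast('scene',[368.8,167.8],.096), proj('scene',[.4865,.307,.096]),proj('scene',[.487,.307,.157]),proj('scene',[.487,.307,.237]))
# pink/yellow are no use; holder top corners
"
```

```text
[[ 95  92  94  96  95  96  97 102 107 110 108 101  97  97  96  95  95  92
   84]
 [ 94  94  94  94  98 103 106 116 122 126 121 112 105  98  96  97  91  92
   80]
 [ 93  95  97 104 110 117 121 128 128 129 130 126 116 106  99  95  93  93
   78]
 [ 98 104 112 117 123 126 131 129 130 129 130 129 127 119 108 101  97  92
   78]
 [116 121 124 128 128 129 128 129 126 128 128 129 128 127 122 113 102  93
   78]
 [128 128 128 130 130 129 123 121 116 117 118 124 127 127 128 124 117 104
   87]
 [128 130 129 130 127 121 108  96  90  89  90  98 113 126 130 129 126 119
  105]
 [128 127 130 128 124 108  85  72  71  70  70  75  92 115 126 130 129 127
  119]
 [125 129 131 129 122 102  77  64  66  66  62  64  78 104 125 130 131 130
  127]
 [110 124 129 129 126 109  88  75  70  67  64  70  86 111 126 129 129 129
  129]
 [ 85 107 122 128 130 126 115 102  90  82  86  93 108 121 128 126 126 129
  131]
 [ 66  81 103 117 123 127 127 124 121 117 118 119 125 125 123 118 121 125
  133]
 [ 58  63  75  91 105 117 126 126 125 126 128 129 126 122 117 115 114 118
  135]
 [ 59  58  56  68  83  98 112 118 116 120 125 126 123 121 116 112 112 114
  125]
 [ 57  56  56  58  62  76  93 107 111 112 112 116 116 115 111 111 111 107
  108]
 [ 58  55  56  56  58  62  76  93 105 109 112 111 114 110 110 113 111 105
   98]]
7 [369.14285714 168.28571429] [[0.48549109 0.30681034 0.096     ]]
[[0.48291899 0.30783259 0.096     ]] [[369.40109243 168.40362926]] [[370.93910519 153.69669876]] [[372.93123697 133.1056284 ]]
```

The hole centre casts to (0.485, 0.307), within about 1 mm of where I gripped the key. Now across to the guard.

```bash
python3 -m crank '{"jaw":[0,0,0,0,0],"offset":[[-0.02,0.003,0.003],[-0.06,0.003,0.008],[-0.1,0.003,0.0135],[-0.14,0.003,0.019],[-0.18,0.003,0.024]],"spin":[3,6,9,12,15]}'
 python3 -c "
from h import *
go([.5387,-.0929,.25],90)"
```

```text
time_s: 5.15
tool_pos: [0.508, 0.125, 0.2435]
orientation: [-89.7, 0.1, 90.0]
ft_force: [2.1, 0.0, -1.2]
gripper_width: 0.153
t 5.15 pos [0.508  0.125  0.2435] rpy [-8.969e+01  5.000e-02  8.997e+01] F [ 2.09  0.01 -1.23] w 0.153
offset [-0.2178 -0.0065 -0.0308] spin -0.03
```

```bash
python3 -m crank '{"jaw":[0,0,0,0,0],"offset":[[-0.04,-0.002,-0.006],[-0.08,-0.002,-0.012],[-0.12,-0.002,-0.017],[-0.16,-0.002,-0.023],[-0.19,-0.002,-0.028]],"spin":[0,0,0,0,0]}'
python3 -m crank '{"jaw":[0,0,0],"offset":[[-0.015,0,-0.002],[-0.025,0,-0.003],[-0.027,0,-0.003]],"spin":[0,0,0]}'
 python3 -c "
from h import *
go([.5387,-.0929,.25],90)"
```

```text
time_s: 5.57
tool_pos: [0.5363, -0.0663, 0.2456]
orientation: [-89.7, -0.0, 89.9]
ft_force: [0.4, 1.2, -1.1]
gripper_width: 0.151
time_s: 5.82
tool_pos: [0.5398, -0.0917, 0.246]
orientation: [-89.7, -0.0, 89.9]
ft_force: [-0.7, -0.3, -1.6]
gripper_width: 0.155
t 5.82 pos [ 0.5398 -0.0917  0.246 ] rpy [-8.974e+01 -5.000e-02  8.992e+01] F [-0.74 -0.28 -1.64] w 0.155
offset [-0.0012 -0.004   0.0011] spin -0.08
```

```bash
python3 -m crank '{"jaw":[0,0,0,0],"offset":[[-0.001,0.01,0.001],[-0.001,0.02,0.001],[-0.001,0.022,0.001],[-0.001,0.022,0.001]],"spin":[0,0,0,0]}'
 python3 -c "
from h import *
go([.5387,-.0929,.225],90)
a=bot.snapshot('scene');b=bot.snapshot('top');cv2.imwrite('pics/scene6r.png',a);cv2.imwrite('pics/top6r.png',b)
cv2.imwrite('pics/g6.png',np.hstack([cv2.resize(i,(400,400),interpolation=cv2.INTER_CUBIC) for i in(a[180:250,250:320],b[160:230,325:395])]))
z=bot.observe()['tool_pos']
print(proj('scene',[[z[0],z[1],z[2]-.096],[z[0],z[1],.116],[.5387,-.0929,.116]]))"
```

```text
time_s: 6.15
tool_pos: [0.5387, -0.0898, 0.2244]
orientation: [-89.8, -0.1, 90.2]
ft_force: [0.7, 0.5, -0.9]
gripper_width: 0.149
t 6.15 pos [ 0.5387 -0.0898  0.2244] rpy [-8.978e+01 -7.000e-02  9.017e+01] F [ 0.67  0.5  -0.92] w 0.149
offset [-0.0031 -0.0006 -0.    ] spin 0.17
[[286.15440181 225.27897851]
 [286.35342273 228.8192164 ]
 [285.46554083 229.09347567]]
```

View pics/g6.png

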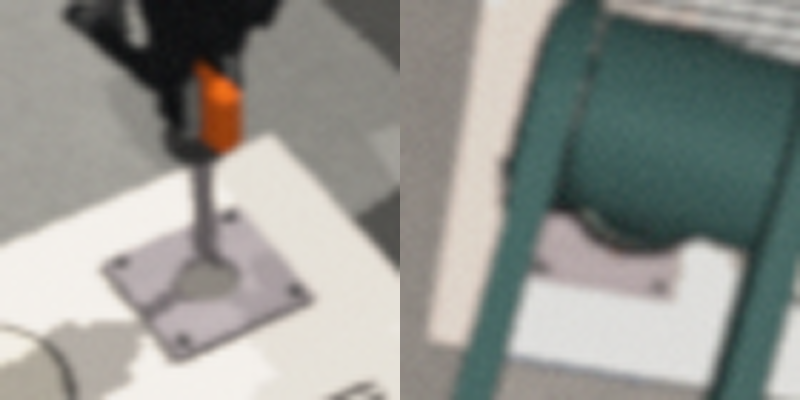

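```bash
python3 -c "
from h import *
t=cv2.imread('pics/top0.png').astype(float).sum(2)/3
R=t[191:206,353:370];print(R.astype(int))
c=[]
for r in range(194,203):
    x=np.arange(357,365);w=np.clip(np.median(t[r,355:368])-t[r,357:365]-5,0,None)
    c.append((r,(w*x).sum()/w.sum()));print(r,round(c[-1][1],2))
for z in(.057,.073,.089,.116): print(z,cast('top',[[360.1,195],[360.1,201]],z)[:,:2].round(4).tolist())
print(cast('scene',[286.1,228.6],.116))"
```

```text
[[169 172 170 169 172 170 172 170 169 170 169 172 170 172 173 173 172]
 [170 168 171 173 170 167 164 160 158 161 163 165 171 170 171 170 170]
 [170 170 170 170 162 157 146 141 143 145 151 158 165 168 170 171 169]
 [169 170 170 162 151 139 126 119 121 127 135 145 158 167 170 171 168]
 [169 171 166 155 135 114  99  91  96 105 119 132 148 162 170 170 169]
 [170 169 159 143 119  96  84  75  80  92 103 119 135 149 165 171 169]
 [168 167 155 132 104  85  76  66  74  91  94 108 125 147 160 167 170]
 [168 166 154 128 102  89  76  68  77  88  92 102 122 145 159 166 170]
 [169 165 158 133 107  88  79  66  74  90  91 102 122 146 160 167 171]
 [167 167 160 141 115  94  81  66  71  82  93 101 127 150 164 169 169]
 [165 167 163 152 131 108  83  75  76  88  98 114 137 155 164 167 168]
 [166 165 165 160 150 131 110  93  95 106 117 133 147 163 166 166 165]
 [164 164 166 163 158 151 143 131 127 131 142 154 160 164 166 165 167]
 [166 166 166 167 166 164 159 156 155 156 158 163 165 166 164 168 165]
 [166 166 167 166 165 166 167 163 164 164 162 166 163 163 167 165 162]]
194 360.59
195 360.32
196 360.28
197 360.04
198 360.16
199 360.2
200 360.47
201 360.63
202 360.76
0.057 [[0.5515, -0.0914], [0.5324, -0.0914]]
0.073 [[0.5502, -0.0905], [0.5313, -0.0905]]
0.089 [[0.549, -0.0895], [0.5302, -0.0896]]
0.116 [[0.5469, -0.0879], [0.5285, -0.088]]
[[ 0.53835641 -0.09029848  0.116     ]]
```

The slot line in the top view sits at y ≈ -0.0905 with yaw ≈ 0°. Hole-centre estimates give (0.5385, -0.091), so I enter there.

```bash
python3 -m crank '{"jaw":[0,0,0,0,0],"offset":[[-0.001,0.005,0],[-0.001,0.013,0],[-0.001,0.021,0],[-0.001,0.028,0],[-0.001,0.03,0]],"spin":[0,0,0,0,0]}'
python3 -m crank '{"jaw":[0,0],"offset":[[0,0,0],[0,0,0]],"spin":[0,0]}'
 python3 -c "
from h import *
go([.5385,-.091,.189],90)"
```

```text
time_s: 6.67
tool_pos: [0.5388, -0.0921, 0.1943]
orientation: [-89.8, -0.1, 90.1]
ft_force: [0.2, 1.1, -1.2]
gripper_width: 0.155
time_s: 6.83
tool_pos: [0.5396, -0.0923, 0.1963]
orientation: [-90.0, -0.0, 90.1]
ft_force: [0.1, 0.2, -0.8]
gripper_width: 0.157
t 6.83 pos [ 0.5396 -0.0923  0.1963] rpy [-89.97  -0.    90.06] F [ 0.11  0.22 -0.75] w 0.157
offset [0.0013 0.0073 0.0011] spin 0.06
```

```bash
python3 -m crank '{"jaw":[0,0,0,0,0],"offset":[[0.0005,0.003,0],[0.001,0.006,0],[0.001,0.008,0],[0.001,0.009,0],[0.001,0.009,0]],"spin":[0,0,0,0,0]}'
python3 -m crank '{"jaw":[0,0,0,0],"offset":[[0,0.001,0],[0,0.002,0],[0,0.002,0],[0,0.002,0]],"spin":[0,0,0,0]}'
```

```text
time_s: 7.25
tool_pos: [0.5395, -0.0913, 0.1872]
orientation: [-90.0, -0.0, 90.1]
ft_force: [0.5, 0.3, -1.1]
gripper_width: 0.153
time_s: 7.58
tool_pos: [0.5397, -0.0914, 0.1856]
orientation: [-90.0, 0.0, 90.1]
ft_force: [-0.0, -0.3, -1.0]
gripper_width: 0.154
```

```bash
python3 -m crank '{"jaw":[0,0,0,0],"offset":[[0,0.001,0],[0,0.002,0],[0,0.0025,0],[0,0.0025,0]],"spin":[0,0,0,0]}'
```

```text
time_s: 7.92
tool_pos: [0.5396, -0.0913, 0.1829]
orientation: [-90.0, -0.0, 90.1]
ft_force: [-0.2, -0.4, -2.2]
gripper_width: 0.152
```

```bash
python3 -m crank '{"jaw":[0,0,0,0],"offset":[[0,0.001,0],[0,0.002,0],[0,0.0025,0],[0,0.0025,0]],"spin":[0,0,0,0]}'
```

```text
time_s: 8.25
tool_pos: [0.5396, -0.0913, 0.1803]
orientation: [-90.0, -0.0, 90.1]
ft_force: [0.1, -0.7, -1.7]
gripper_width: 0.154
```

```bash
python3 -m crank '{"jaw":[0,0,0,0],"offset":[[0,0.001,0],[0,0.002,0],[0,0.0025,0],[0,0.0025,0]],"spin":[0,0,0,0]}'
```

```text
time_s: 8.58
tool_pos: [0.5396, -0.0913, 0.1779]
orientation: [-90.0, -0.0, 90.1]
ft_force: [-0.3, -0.2, -1.4]
gripper_width: 0.151
```

Still free, with Fz at the key's own weight of about -1 N.

```bash
python3 -m crank '{"jaw":[0,0,0,0],"offset":[[0,0.001,0],[0,0.002,0],[0,0.0025,0],[0,0.0025,0]],"spin":[0,0,0,0]}'
```

```text
time_s: 8.92
tool_pos: [0.5396, -0.0913, 0.1754]
orientation: [-90.0, -0.0, 90.1]
ft_force: [0.7, -1.0, -1.3]
gripper_width: 0.153
```

```bash
python3 -m crank '{"jaw":[0,0,0,0],"offset":[[0,0.001,0],[0,0.002,0],[0,0.0025,0],[0,0.0025,0]],"spin":[0,0,0,0]}'
```

```text
time_s: 9.25
tool_pos: [0.5396, -0.0913, 0.1729]
orientation: [-90.0, -0.0, 90.1]
ft_force: [0.6, 0.4, -1.1]
gripper_width: 0.151
```

```bash
python3 -m crank '{"jaw":[0,0,0,0],"offset":[[0,0.001,0],[0,0.002,0],[0,0.0025,0],[0,0.0025,0]],"spin":[0,0,0,0]}'
```

```text
time_s: 9.58
tool_pos: [0.5396, -0.0913, 0.1704]
orientation: [-90.0, -0.0, 90.1]
ft_force: [-0.5, 0.6, -0.9]
gripper_width: 0.154
```

```bash
python3 -m crank '{"jaw":[0,0,0,0],"offset":[[0,0.001,0],[0,0.002,0],[0,0.0025,0],[0,0.0025,0]],"spin":[0,0,0,0]}'
```

```text
time_s: 9.92
tool_pos: [0.5396, -0.0913, 0.1679]
orientation: [-90.0, 0.0, 90.1]
ft_force: [-0.1, 0.7, -1.0]
gripper_width: 0.155
```

```bash
python3 -m crank '{"jaw":[0,0,0,0],"offset":[[0,0.001,0],[0,0.002,0],[0,0.0025,0],[0,0.0025,0]],"spin":[0,0,0,0]}'
```

```text
time_s: 10.25
tool_pos: [0.5396, -0.0913, 0.1654]
orientation: [-90.0, 0.0, 90.1]
ft_force: [-0.9, 0.2, -0.8]
gripper_width: 0.155
```

```bash
python3 -m crank '{"jaw":[0,0,0,0],"offset":[[0,0,0],[0,0,0],[0,0.001,0],[0,0.001,0]],"spin":[0,0,0,0]}'
```

```text
time_s: 10.58
tool_pos: [0.5396, -0.0913, 0.1645]
orientation: [-90.0, 0.0, 90.1]
ft_force: [0.0, 0.8, -0.5]
gripper_width: 0.153
```

```bash
python3 -m crank '{"jaw":[0,0,0,0],"offset":[[0,0.001,0],[0,0.0015,0],[0,0.002,0],[0,0.002,0]],"spin":[0,0,0,0]}'; python3 -c "
from h import *
go([.5385,-.091,.16],90)"
```

```text
time_s: 10.92
tool_pos: [0.5396, -0.0913, 0.1624]
orientation: [-90.0, -0.0, 90.1]
ft_force: [-0.1, -0.3, -2.0]
gripper_width: 0.153
t 10.92 pos [ 0.5396 -0.0913  0.1624] rpy [-89.99  -0.    90.06] F [-0.08 -0.29 -1.97] w 0.153
offset [0.0003 0.0024 0.0011] spin 0.06
```

```bash
python3 -m crank '{"jaw":[0,0,0,0],"offset":[[0,0.001,0],[0,0.0015,0],[0,0.002,0],[0,0.002,0]],"spin":[0,0,0,0]}'
```

```text
time_s: 11.25
tool_pos: [0.5396, -0.0913, 0.1604]
orientation: [-90.0, 0.0, 90.1]
ft_force: [-0.5, 0.2, -1.6]
gripper_width: 0.149
```

```bash
python3 -m crank '{"jaw":[0,0,0,0],"offset":[[0,0.001,0],[0,0.0015,0],[0,0.002,0],[0,0.002,0]],"spin":[0,0,0,0]}'
```

```text
time_s: 11.58
tool_pos: [0.5396, -0.0913, 0.1584]
orientation: [-90.0, 0.0, 90.1]
ft_force: [-0.3, 0.3, -0.5]
gripper_width: 0.153
```

```bash
python3 -m crank '{"jaw":[0,0,0,0],"offset":[[0,0.001,0],[0,0.0015,0],[0,0.002,0],[0,0.002,0]],"spin":[0,0,0,0]}'
```

```text
time_s: 11.92
tool_pos: [0.5396, -0.0913, 0.1565]
orientation: [-90.0, 0.0, 90.1]
ft_force: [-0.5, -0.0, -0.9]
gripper_width: 0.154
```

```bash
python3 -m crank '{"jaw":[0,0,0,0],"offset":[[0,0.001,0],[0,0.0015,0],[0,0.002,0],[0,0.002,0]],"spin":[0,0,0,0]}'
```

```text
time_s: 12.25
tool_pos: [0.5396, -0.0913, 0.1544]
orientation: [-90.0, 0.0, 90.1]
ft_force: [-0.7, -0.5, -0.5]
gripper_width: 0.154
```

```bash
python3 -m crank '{"jaw":[0,0,0,0],"offset":[[0,0.001,0],[0,0.0015,0],[0,0.002,0],[0,0.002,0]],"spin":[0,0,0,0]}'
```

```text
time_s: 12.58
tool_pos: [0.5396, -0.0913, 0.1524]
orientation: [-90.0, -0.0, 90.1]
ft_force: [0.0, 0.3, -1.0]
gripper_width: 0.156
```

```bash
python3 -m crank '{"jaw":[0,0,0,0],"offset":[[0,0.001,0],[0,0.0015,0],[0,0.0015,0],[0,0.0015,0]],"spin":[0,0,0,0]}'; python3 -c "
from h import *
a=bot.snapshot('scene');cv2.imwrite('pics/g7.png',cv2.resize(a[170:250,240:330],None,fx=6,fy=6,interpolation=cv2.INTER_CUBIC))"
```

```text
time_s: 12.92
tool_pos: [0.5397, -0.0913, 0.1511]
orientation: [-90.0, 0.0, 90.1]
ft_force: [-0.7, -0.5, -2.5]
gripper_width: 0.149
```

View pics/g7.png

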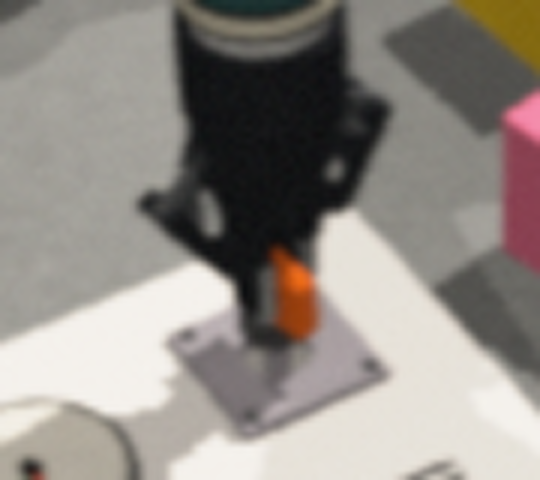

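The key is deep in the hole and upright, with no contact force yet. On with small steps.

```bash
python3 -m crank '{"jaw":[0,0,0,0],"offset":[[0,0.001,0],[0,0.0015,0],[0,0.0015,0],[0,0.0015,0]],"spin":[0,0,0,0]}'
```

```text
time_s: 13.3
tool_pos: [0.5396, -0.0913, 0.1495]
orientation: [-90.0, 0.0, 90.1]
ft_force: [-0.2, 0.9, -0.6]
gripper_width: 0.152
```

```bash
python3 -m crank '{"jaw":[0,0,0,0],"offset":[[0,0.001,0],[0,0.001,0],[0,0.001,0],[0,0.001,0]],"spin":[0,0,0,0]}'
```

```text
time_s: 13.63
tool_pos: [0.5397, -0.0913, 0.1486]
orientation: [-90.0, 0.0, 90.1]
ft_force: [-0.7, 0.2, -0.6]
gripper_width: 0.152
```

The tip is about 63 mm below the guard face, deeper than any possible screw face, and no push shows. So the blade must have dropped straight into the slot. I turn clockwise in small steps and watch the moment.

```bash
python3 -m crank '{"jaw":[0,0,0,0,0],"offset":[[0,0,0],[0,0,0],[0,0,0],[0,0,0],[0,0,0]],"spin":[2,4,6,8,8]}'; python3 -c "
from h import *
s=bot.observe();print(s['moment'])
b=bot.snapshot('top');print(hands(b));cv2.imwrite('pics/g8.png',cv2.resize(b[150:230,340:440],None,fx=6,fy=6,interpolation=cv2.INTER_CUBIC))"
```

```text
time_s: 14.05
tool_pos: [0.5398, -0.0908, 0.1486]
orientation: [-90.0, -0.1, 82.0]
ft_force: [0.5, 1.5, -1.1]
gripper_width: 0.155
[ 0.37447162 -0.08570667  0.02440507]
{'red': (43, array([ 548.3, -229.5]), -10.2, np.float64(42.0)), 'green': (272, array([ 555.6, -184.4]), -8.7, np.float64(34.0))}
```

View pics/g8.png

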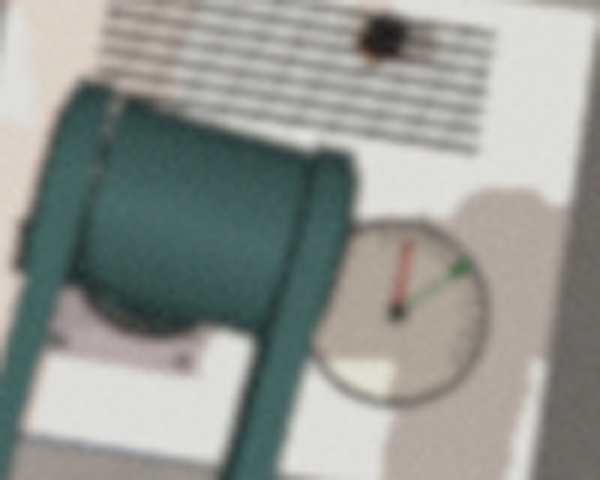

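The gauge stays visible and the needle has barely moved, so I'm still in the play. I turn further.

```bash
python3 -m crank '{"jaw":[0,0,0,0,0],"offset":[[0,0,0],[0,0,0],[0,0,0],[0,0,0],[0,0,0]],"spin":[2,4,6,8,8]}'; python3 -c "
from h import *
s=bot.observe();print(s['moment'],s['ft_force'])
b=bot.snapshot('top');print(hands(b,x0=400,y0=184,x1=421,y1=206));cv2.imwrite('pics/g9.png',cv2.resize(b[178:226,382:430],None,fx=10,fy=10,interpolation=cv2.INTER_CUBIC))"
```

```text
time_s: 14.52
tool_pos: [0.5397, -0.091, 0.1486]
orientation: [-90.0, -0.0, 74.1]
ft_force: [0.2, 1.9, -2.0]
gripper_width: 0.154
[ 0.36158191 -0.11842031  0.0592302 ] [ 0.20183749  1.87150292 -1.95075671]
{'red': (37, array([ 546.8, -234.2]), -23.3, np.float64(45.0)), 'green': (8, array([ 549.5, -258.9]), -50.4, np.float64(26.0))}
```

View pics/g9.png

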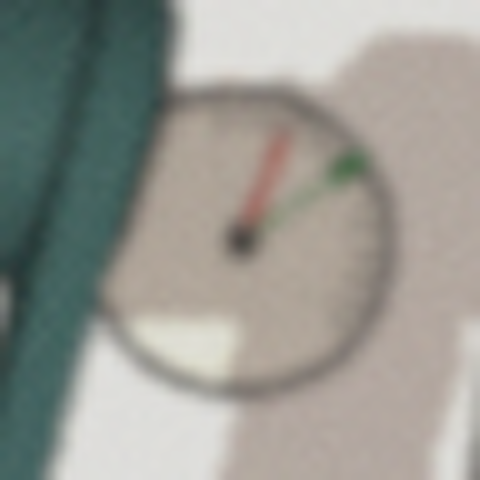

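The screw is turning: needle at 23.3° clockwise of image-up, set hand at 55.8°. That leaves about 32° of needle, or 16° of key.

```bash
python3 -m crank '{"jaw":[0,0,0,0,0],"offset":[[0,0,0],[0,0,0],[0,0,0],[0,0,0],[0,0,0]],"spin":[3,6,9,12,14]}';python3 -m crank '{"jaw":[0,0],"offset":[[0,0,0],[0,0,0]],"spin":[0,0]}'; python3 -c "
from h import *
s=bot.observe();print(s['moment'],s['ft_force'])
b=bot.snapshot('top');cv2.imwrite('pics/top10.png',b);print(hands(b,x0=400,y0=184,x1=421,y1=206));cv2.imwrite('pics/g10.png',cv2.resize(b[178:226,382:430],None,fx=10,fy=10,interpolation=cv2.INTER_CUBIC))"
```

```text
time_s: 14.98
tool_pos: [0.5396, -0.0914, 0.1486]
orientation: [-90.0, 0.0, 60.0]
ft_force: [-0.6, -0.5, -1.5]
gripper_width: 0.152
time_s: 15.15
tool_pos: [0.5396, -0.0914, 0.1486]
orientation: [-90.0, 0.0, 60.2]
ft_force: [0.2, 0.8, -1.9]
gripper_width: 0.154
[0.23053238 0.00916726 0.0805014 ] [ 0.15801766  0.76186584 -1.8507027 ]
{'red': (31, array([ 539.2, -239.7]), -43.9, np.float64(46.0)), 'green': (6, array([ 550.2, -259.8]), -46.7, np.float64(26.0))}
```

View pics/g10.png

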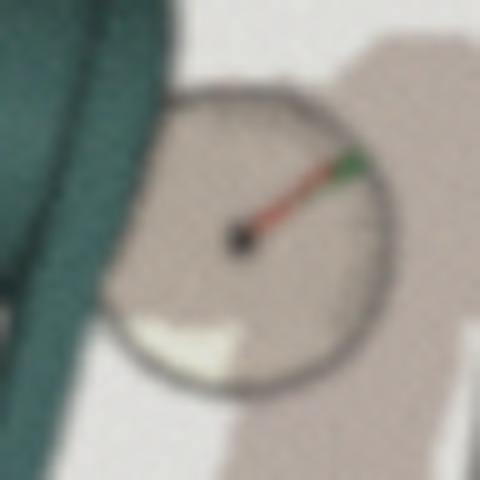

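```bash
cat >> h.py <<'E'
def ang(b,T=.3):
    pv=np.array([405.55,201.45]);y,x=np.mgrid[184:208,400:424];I=b[184:208,400:424].astype(float);B,G,R=I[...,0],I[...,1],I[...,2]
    d=np.hypot(x-pv[0],y-pv[1]);P=cast("top",[pv],.122)[0]
    for n,e,lo,hi in(("red",R-np.maximum(G,B)-(np.median(R-np.maximum(G,B))),3,11),("green",G-R-np.median(G-R),11.5,16)):
        m=(e>T*e[(d>lo)&(d<hi)].max())&(d>lo)&(d<hi)
        W=cast("top",np.c_[x[m],y[m]],.122)-P;v=(W*e[m][:,None]).sum(0);print(n,m.sum(),np.degrees(np.arctan2(v[1],v[0])).round(1))
E
python3 -c "
from h import *
for f in('top0','top10'): ang(cv2.imread(f'pics/{f}.png'));ang(cv2.imread(f'pics/{f}.png'),.5)"
```

```text
red 23 -9.5
green 10 -56.1
red 18 -9.9
green 7 -56.1
red 18 -50.3
green 11 -56.4
red 8 -51.8
green 6 -56.6
```

About 5.5° of needle short, so I turn 2.8° more.

```bash
python3 -m crank '{"jaw":[0,0,0,0],"offset":[[0,0,0],[0,0,0],[0,0,0],[0,0,0]],"spin":[1.5,2.8,2.8,2.8]}'; python3 -c "
from h import *
b=bot.snapshot('top');cv2.imwrite('pics/top11.png',b);ang(b);ang(b,.5);go([.5396,-.0914,.149],55);cv2.imwrite('pics/g11.png',cv2.resize(b[178:226,382:430],None,fx=10,fy=10,interpolation=cv2.INTER_CUBIC))"
```

```text
time_s: 15.53
tool_pos: [0.5396, -0.0914, 0.1486]
orientation: [-90.0, 0.0, 57.3]
ft_force: [-0.5, -0.0, -2.1]
gripper_width: 0.152
red 23 -57.4
green 10 -55.9
red 16 -57.2
green 5 -56.2
t 15.58 pos [ 0.5396 -0.0914  0.1486] rpy [-9.00e+01  2.00e-02  5.73e+01] F [ 0.09  1.37 -0.39] w 0.154
offset [ 0.     -0.0004 -0.    ] spin 2.3
```

View pics/g11.png

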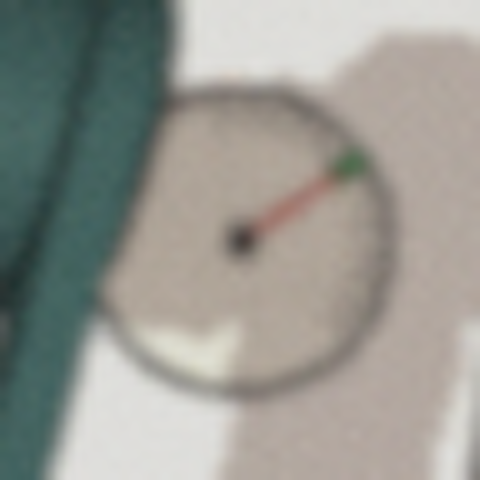

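The needle lies on the set hand, reading -57.3° against -56.1°. I ease back into the play and then lift straight out.

```bash
python3 -m crank '{"jaw":[0,0,0,0,0],"offset":[[0,0,0],[0,0,0],[0,-0.003,0],[0,-0.008,0],[0,-0.015,0]],"spin":[-2,-4,-4,-4,-4]}'; python3 -m crank '{"jaw":[0,0,0,0,0],"offset":[[0,-0.02,0],[0,-0.04,0],[0,-0.065,0],[0,-0.09,0],[0,-0.09,0]],"spin":[0,0,0,0,0]}'; python3 -c "
from h import *
b=bot.snapshot('top');ang(b);go([.4855,.307,.255],105)"
```

```text
time_s: 16.0
tool_pos: [0.5395, -0.0914, 0.1637]
orientation: [-90.0, 0.0, 61.2]
ft_force: [-0.3, -0.2, -1.0]
gripper_width: 0.154
time_s: 16.42
tool_pos: [0.5421, -0.0921, 0.2613]
orientation: [-90.7, -0.2, 61.2]
ft_force: [-0.5, -0.3, 0.4]
gripper_width: 0.153
red 22 -57.7
green 29 4.4
t 16.47 pos [ 0.5414 -0.0919  0.2585] rpy [-90.52  -0.11  61.24] F [ 0.1   0.12 -1.82] w 0.150
offset [0.3227 0.0035 0.2409] spin -43.76
```

```bash
python3 -m crank '{"jaw":[0,0,0,0,0],"offset":[[0.016,0,0.012],[0.048,0,0.036],[0.08,0,0.06],[0.113,0,0.084],[0.145,0,0.108]],"spin":[-7,-14,-21,-28,-35]}'; python3 -c "
from h import *
go([.4857,.307,.255],105)"
```

```text
time_s: 16.88
tool_pos: [0.5138, 0.0892, 0.2523]
orientation: [-89.9, -0.0, 96.5]
ft_force: [1.5, 0.5, -1.0]
gripper_width: 0.153
t 16.88 pos [0.5138 0.0892 0.2523] rpy [-89.9   -0.    96.54] F [ 1.47  0.53 -1.01] w 0.153
offset [ 0.2196 -0.0027  0.0031] spin -8.46
```

```bash
python3 -m crank '{"jaw":[0,0,0,0,0],"offset":[[0.041,0,0.0005],[0.082,0,0.001],[0.123,0,0.0015],[0.16,0,0.002],[0.19,0,0.0025]],"spin":[-2,-4,-6,-8.4,-8.4]}'; python3 -m crank '{"jaw":[0,0,0,0],"offset":[[0.015,0,0.005],[0.025,0,0.005],[0.027,0,0.005],[0.027,0,0.005]],"spin":[0,0,0,0]}';python3 -c "
from h import *
go([.4857,.307,.21],105)"
```

```text
time_s: 17.3
tool_pos: [0.4901, 0.2789, 0.2522]
orientation: [-89.9, -0.0, 104.8]
ft_force: [-0.1, 0.2, -1.4]
gripper_width: 0.153
time_s: 17.63
tool_pos: [0.4797, 0.301, 0.2528]
orientation: [-89.9, 0.1, 104.7]
ft_force: [-0.1, 0.3, -0.1]
gripper_width: 0.156
t 17.63 pos [0.4797 0.301  0.2528] rpy [-8.9940e+01  6.0000e-02  1.0468e+02] F [-0.12  0.27 -0.1 ] w 0.156
offset [ 0.0043  0.0428 -0.0073] spin -0.32
```

```bash
python3 -m crank '{"jaw":[0,0,0,0,0],"offset":[[0.004,0.01,-0.007],[0.004,0.025,-0.007],[0.004,0.037,-0.007],[0.004,0.037,-0.007],[0.004,0.037,-0.007]],"spin":[-0.3,-0.3,-0.3,-0.3,-0.3]}'; python3 -m crank '{"jaw":[0,0,0],"offset":[[0,0,0],[0,0,0],[0,0,0]],"spin":[0,0,0]}';python3 -c "
from h import *
go([.4857,.307,.21],105)
a=bot.snapshot('scene');cv2.imwrite('pics/r1r.png',a);cv2.imwrite('pics/r1.png',cv2.resize(a[100:200,320:430],None,fx=7,fy=6,interpolation=cv2.INTER_CUBIC))"
```

```text
time_s: 18.05
tool_pos: [0.4855, 0.3057, 0.2148]
orientation: [-89.8, 0.1, 104.9]
ft_force: [-0.2, -0.5, -0.6]
gripper_width: 0.155
time_s: 18.3
tool_pos: [0.4861, 0.3069, 0.2177]
orientation: [-90.1, -0.0, 104.9]
ft_force: [0.3, -0.8, -1.4]
gripper_width: 0.156
t 18.30 pos [0.4861 0.3069 0.2177] rpy [-9.0110e+01 -2.0000e-02  1.0495e+02] F [ 0.29 -0.76 -1.36] w 0.156
offset [0.0002 0.0077 0.0003] spin -0.05
```

View pics/r1.png

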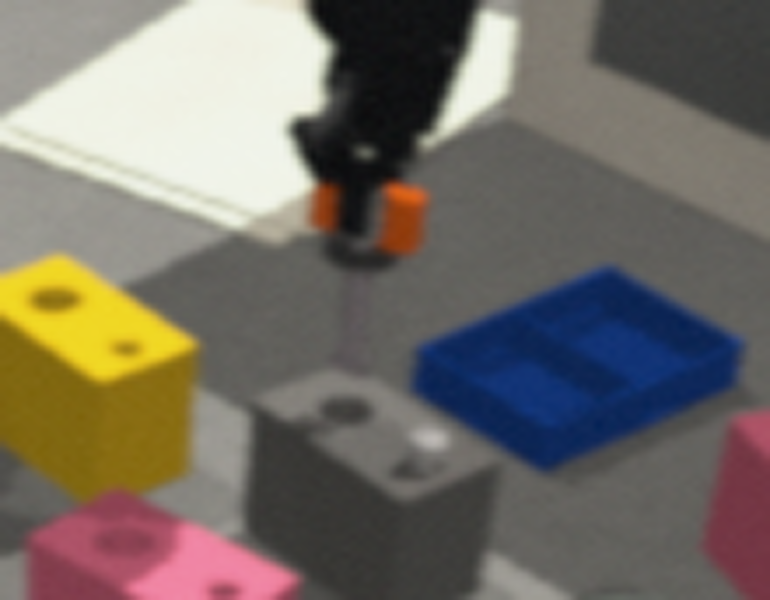

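The blade hangs over its hole and the grip is unchanged. I lower it gently and check the force at the mouth.

```bash
python3 -m crank '{"jaw":[0,0,0,0,0],"offset":[[0,0.006,0],[0,0.012,0],[0,0.018,0],[0,0.024,0],[0,0.028,0]],"spin":[0,0,0,0,0]}'; python3 -m crank '{"jaw":[0,0,0,0],"offset":[[0,0.002,0],[0,0.004,0],[0,0.006,0],[0,0.006,0]],"spin":[0,0,0,0]}';python3 -c "
from h import *
go([.4857,.307,.117],105)"
```

```text
time_s: 18.77
tool_pos: [0.4851, 0.3066, 0.187]
orientation: [-89.9, 0.0, 105.0]
ft_force: [-0.7, -0.0, -1.9]
gripper_width: 0.153
time_s: 19.1
tool_pos: [0.4855, 0.3068, 0.1822]
orientation: [-90.0, 0.0, 105.0]
ft_force: [-0.4, -0.0, -1.4]
gripper_width: 0.149
t 19.10 pos [0.4855 0.3068 0.1822] rpy [-8.9980e+01  1.0000e-02  1.0496e+02] F [-0.36 -0.02 -1.36] w 0.149
offset [ 0.0001  0.0652 -0.0002] spin -0.04
```

The tip is 10 mm inside the hole with no contact, so I continue down.

```bash
python3 -m crank '{"jaw":[0,0,0,0,0],"offset":[[0,0.012,0],[0,0.026,0],[0,0.04,0],[0,0.052,0],[0,0.06,0]],"spin":[0,0,0,0,0]}'; python3 -m crank '{"jaw":[0,0,0,0],"offset":[[0,0.003,0],[0,0.005,0],[0,0.007,0],[0,0.007,0]],"spin":[0,0,0,0]}';python3 -c "
from h import *
go([.4857,.307,.112],105)"
```

```text
time_s: 19.52
tool_pos: [0.4848, 0.3064, 0.1203]
orientation: [-89.9, 0.0, 105.0]
ft_force: [-0.3, -0.1, -0.8]
gripper_width: 0.155
time_s: 19.85
tool_pos: [0.4859, 0.307, 0.1159]
orientation: [-90.0, -0.0, 105.0]
ft_force: [0.3, 1.4, -1.2]
gripper_width: 0.155
t 19.85 pos [0.4859 0.307  0.1159] rpy [-90.05  -0.   104.96] F [ 0.3   1.42 -1.22] w 0.155
offset [0.0001 0.0039 0.0002] spin -0.04
```

```bash
python3 -m crank '{"jaw":[0,0,0,0,0],"offset":[[0,0.001,0],[0,0.002,0],[0,0.003,0],[0,0.0037,0],[0,0.0037,0]],"spin":[0,0,0,0,0]}'; python3 -c "
from h import *
go([.4857,.307,.112],105)"
```

```text
time_s: 20.27
tool_pos: [0.4857, 0.3068, 0.1119]
orientation: [-90.0, 0.0, 105.0]
ft_force: [0.1, -0.9, -0.4]
gripper_width: 0.157
t 20.27 pos [0.4857 0.3068 0.1119] rpy [-90.01   0.   104.96] F [ 0.12 -0.95 -0.43] w 0.157
offset [ 0.0001 -0.0001 -0.0001] spin -0.04
```

It's back at the gripping height, so I open the jaws and back straight up.

```bash
python3 -m crank '{"jaw":[0.25,0.4,0.6,0.8,1],"offset":[[0,0,0],[0,0,0],[0,0,0],[0,0,0],[0,0,0]],"spin":[0,0,0,0,0]}';python3 -m crank '{"jaw":[1,1,1,1,1],"offset":[[0,0,0],[0,0,0],[0,0,0],[0,0,0],[0,0,0]],"spin":[0,0,0,0,0]}'; python3 -c "
from h import *
go([.4857,.307,.112],105)
a=bot.snapshot('scene');cv2.imwrite('pics/r2.png',cv2.resize(a[100:200,320:430],None,fx=7,fy=6,interpolation=cv2.INTER_CUBIC))"
```

```text
time_s: 20.68
tool_pos: [0.4857, 0.3069, 0.112]
orientation: [-90.0, 0.0, 105.0]
ft_force: [-0.0, 0.5, -1.1]
gripper_width: 0.806
time_s: 21.1
tool_pos: [0.4856, 0.3068, 0.1118]
orientation: [-90.0, 0.0, 105.0]
ft_force: [-0.6, -0.0, 0.6]
gripper_width: 1.006
t 21.10 pos [0.4856 0.3068 0.1118] rpy [-9.0000e+01  1.0000e-02  1.0496e+02] F [-0.58 -0.04  0.6 ] w 1.006
offset [ 0.0001 -0.0002 -0.0002] spin -0.04
```

View pics/r2.png

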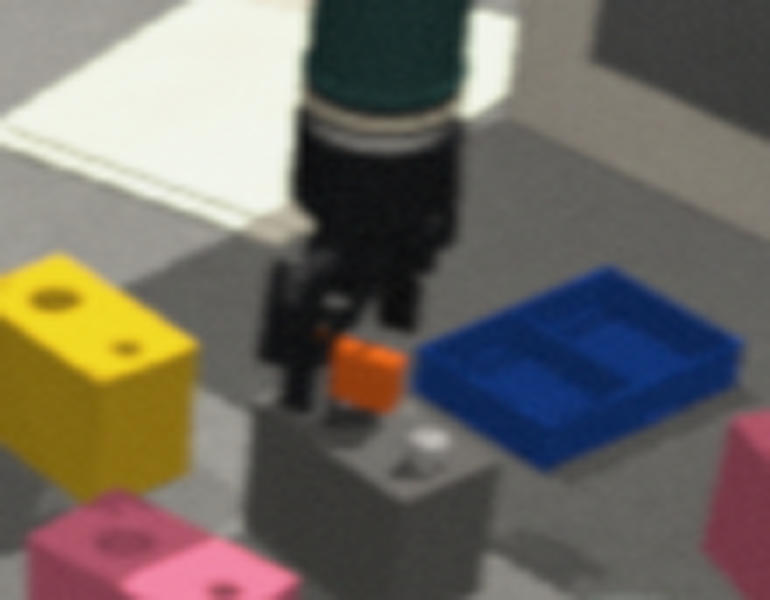

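```bash
python3 -m crank '{"jaw":[1,1,1,1,1],"offset":[[0,-0.01,0],[0,-0.03,0],[0,-0.06,0],[0,-0.1,0],[0,-0.14,0]],"spin":[0,0,0,0,0]}'
python3 -m crank '{"jaw":[1,1,1,1,1],"offset":[[-0.01,0,0.03],[-0.02,0,0.07],[-0.04,0,0.1],[-0.05,0,0.12],[-0.05,0,0.12]],"spin":[0,0,0,0,0]}'
python3 -c "
from h import *
go([.4857,.307,.112],105)
a=bot.snapshot('scene');b=bot.snapshot('top');cv2.imwrite('pics/r3s.png',a);cv2.imwrite('pics/r3t.png',b);ang(b);ang(b,.5)
s0=cv2.imread('pics/scene0.png')
for n,i in(('before',s0),('after',a)):
    o=cv2.inRange(cv2.cvtColor(i,cv2.COLOR_BGR2HSV),(5,150,120),(18,255,255));M=np.zeros_like(o);M[145:175,355:385]=o[145:175,355:385];m=cv2.moments(M,True);print(n,m['m00'],m['m10']/m['m00'],m['m01']/m['m00'])
cv2.imwrite('pics/r3.png',np.hstack([cv2.resize(i,(396,396),interpolation=cv2.INTER_CUBIC) for i in(a[130:200,335:405],b[170:240,360:430])]))"
```

```text
time_s: 21.57
tool_pos: [0.4849, 0.3065, 0.2531]
orientation: [-89.9, 0.0, 105.0]
ft_force: [0.8, 0.1, 0.1]
gripper_width: 1.0
time_s: 21.98
tool_pos: [0.3801, 0.2257, 0.2537]
orientation: [-90.1, 0.0, 104.9]
ft_force: [0.7, 0.2, 0.0]
gripper_width: 0.997
t 21.98 pos [0.3801 0.2257 0.2537] rpy [-9.0100e+01  2.0000e-02  1.0491e+02] F [0.67 0.18 0.01] w 0.997
offset [ 0.0514  0.1417 -0.123 ] spin -0.09
red 21 -56.1
green 8 -55.9
red 14 -56.4
green 5 -56.3
before 155.0 369.47741935483873 160.80645161290323
after 154.0 369.2987012987013 160.8116883116883
```

View pics/r3.png

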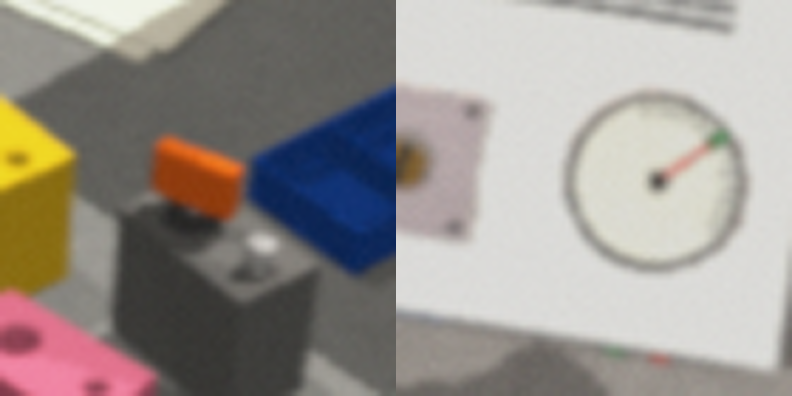

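View pics/r3s.png

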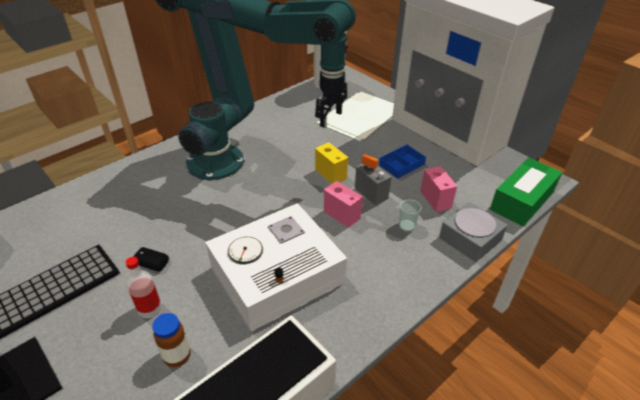

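The needle and set hand coincide (-56.1° against -55.9°). The handle centroid is back within 0.2 px of the start at (369.3,160.8), and everything else on the bench looks unmoved. I hold briefly, then hand in.

```bash
python3 -m crank '{"jaw":[1,1,1,1],"offset":[[0,0,0],[0,0,0],[0,0,0],[0,0,0]],"spin":[0,0,0,0]}'; python3 -c "
from cell import bot
print(bot.job_done())"
```

```text
time_s: 22.42
tool_pos: [0.383, 0.2279, 0.2515]
orientation: [-89.9, 0.0, 105.0]
ft_force: [-0.4, 0.3, -0.1]
gripper_width: 1.0
the job is handed in; nothing more can be done
None
```

The needle is on the green set hand, the key is back in its hole and released, and I handed the job in at about 22.4 s. No verdict was reported.

**What I did:** I lined the blade up with the slot as seen in the top view and lowered the key through the guard hole in small steps. The blade dropped into the slot without pressing on the screw face first. I turned the screw clockwise in steps, checking the gauge in the top view, then eased back, lifted out and returned the key.

**Last checks:**
- **Gauge:** the needle read -56.1° and the set hand -55.9°, within about 0.5° (limit about 7°).
- **Key:** it was released at the height where I first gripped it. The handle's position in the scene view is within 0.2 px of the start, so it looks upright and fully home.
- **Forces:** every wrist-force reading stayed at about 2.5 N or less. These were taken only at the end of each move, so a brief peak within a move would not show.
- **Bystanders:** none looked moved in the final picture. I judged this by eye and did not measure them.

**Disagreements:** estimates of the guard-hole centre differed by 2 to 3 mm between methods, which was within the clearance. I never felt the screw face or the slot floor. I took the blade to be in the slot because the tip was deeper than the face could be, and the needle then turned with the key.

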